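# Load the torch on the telescopic mast and hold it raised

## Task

With the mast still down, lay the silver torch in the cradle of the little telescopic mast, lens at the open end and tail at the end stop, and let go of it. Then squeeze in the orange release button on the mast's grip head, pull the head straight up past the first stop all the way to the second stop, both sections fully out, and finish while still holding the head there, button squeezed in, with the torch lying in its cradle. Leave the other things on the bench alone.

Things in the scene. Friction and masses are not known exactly. Their poses are not given: they have to be found in the camera images.
- torch: silver torch lying on the bench, 163 mm long. Origin: under its middle, about 1 mm above what it rests on; long axis y, 22 mm above the origin, lens towards -y. Octagonal head 44 mm across from y = -81 to -20 mm, barrel 28 mm thick from -20 to +80 mm. 0.15 to 0.23 kg. Grasp across the barrel, 5 to 25 mm on the tail side of the origin
- torch_mid (a point): point on the torch's long axis at the middle of its length, 22 mm above the torch's origin
- torch_lens (a point): centre of the torch's lens, on the long axis at y = -81 mm
- mast_base: fixed foot and outer tube of the telescopic mast, a dark disc 100 mm in diameter and 24 mm high, fixed to the bench, with a black tube up to 72 mm. Origin: centre of its underside. z up; its -x side is the side of the orange button, its +y side the side of the cradle. The head, cradle and button keep these same axes
- mast_head: black grip head on the mast, 30 (x) by 36 (y) by 36 (z) mm, origin at its centre, 130 mm above the bench when down. Orange button on its -x face. Squeeze button and back face together, closing along x: 38 mm over the button, 32 mm with it in. Below the block is a 22 mm neck; a bracket, top 37 mm under the origin, runs to the cradle, whose middle is 100 mm off along +y
- button_face (a point): middle of the outer face of the orange button (24 mm wide, 26 mm high) when it is not pressed, 23 mm from the head's centre along -x
- release_button (a joint): how far the orange button is pressed in, 0 to 0.006 m, along the head's +x. Springs back (2.4 N at the start, 6 N fully in). Below about 4.5 mm it latches the upper section to the lower one; fully in, the upper section slides freely. It must stay squeezed in
- mast_upper (a joint): how far the upper section (with head and cradle) has been pulled out of the lower one, 0 to 0.050 m, straight up. At 0.050 is the first stop; 3 to 5 N with the torch loaded. It is not latched when out: it slides down again if let go
- mast_lower (a joint): how far the lower section has been pulled out of the outer tube, 0 to 0.045 m, straight up. It follows when the upper section is out and is pulled harder (6 to 10 N in all). At 0.045 it meets the second stop; the head has then risen 95 mm altogether
- cradle: aluminium cradle, 178 (x) by 56 (y) mm. Origin: middle of its floor, 97 mm above the bench when down. Open end for the lens at -x (button's side); end stop at x = +88 mm. Flared walls 18 mm high: 50 mm apart for x = -86 to -44, 36 mm apart for x = 54 to 86, sides open between for fingers. Torch in place: its -y along cradle -x, origin on cradle origin, 6 mm play lengthwise
- spray_paint: spray can, yellow cap, red and white body, 67 mm diameter, 225 mm tall, standing near the back; a bystander
- pliers: pliers with red handles, 57x183x14 mm, lying near the front edge; a bystander
- spanner: chrome combination spanner, 33x220x9 mm, lying at the left; a bystander
- tape_measure_1: yellow tape measure, 41x89x65 mm, standing at the right; a bystander
- screw_jar: glass jar with red lid, 61 mm diameter, 85 mm tall, standing at the left; a bystander
- drink_can: drink can, 66 mm diameter, 115 mm tall, standing at the back left; a bystander

How it is judged:
By the outcome, as a careful person would: the job done as asked, in the order asked, and still so for the second after the job is handed in, while the arm keeps its last pose, push and grip.
It also fails if it takes over 48 s, if anything falls off the work surface, if the arm or the gripper's body presses on something with over 40 N, if the wrist force passes 120 N, or if a joint passes its speed limit or range.

## Robot

A 6-joint arm with a two-finger parallel gripper is mounted at the origin on a cart in front of the work surface, level with it; the furniture and walls round the work are solid. World frame = base frame: x ahead of the robot, y to its left, z up, the work surface at z = 0. Lengths are in m, angles in rad, forces in N, time in s.
With the tool pointing down it reaches from about 0.375 to 0.925 m from the base axis. Payload 5.7 kg.
Tool frame: the origin (TCP) lies at the very end of the fingers, on their centre line; the grasp point (between the pads) lies 19 mm behind it; z points along the fingers, y is the line along which they close (so a half turn about z gives the same grasp; the last joint's range is limited). The gripper opens to 85 mm and grips with 20 to 120 N. Pads are 22 mm wide; open, the fingers measure 114 mm over their backs; the gripper's body (76 mm by 85 mm) begins 54 mm behind the grasp point. The pads swing forward as they close: fully open they stand 13 mm farther back than shut.
Start: joints at [1.117, 0.359, 1.51, -0, 1.272, -0.115], TCP at [0.199, 0.566, 0.231] pointing down, gripper open.
Joint ranges: [-2.97, 2.97], [-1.01, 2.36], [0.21, 2.38], [-0.96, 4.11], [0.2, 2.71], [-2.98, 2.98]. Speed limits (rad/s): [2.39, 2.39, 3.14, 3.14, 3.14, 3.14].

## Interface

Orientations are given as [roll, pitch, yaw] about the fixed x, y, z axes, in that order (R = Rz(yaw) Ry(pitch) Rx(roll)).
In Python, from bench import state, snapshot, close_job, trace, mark_of gives the robot as it stands.
- The arm moves only by the shell command python3 -m handwheel 'ROWS' [OPENING] [FORCE]. ROWS is JSON, a list of rows, each a list of 2 entries, a list of its own where there are three numbers: the shift along the world's x, y, z in mm, then the turn, a rotation vector about the world's x, y, z in rad. A call has 1 to 10 rows; each row is the pose to reach, as a shift and turn from the pose commanded when the call began; what a row does not reach only later rows make up. A row lasts 1/8 s, in which the tool goes at most 62.5 mm and 10.7 degrees, less where a joint would pass 70% of its speed; a pose out of reach is approached as far as the arm can. A call with a gripper value outside its range is refused whole. OPENING is the opening, from 0 (shut) to 1 (fully open), set as the call begins (- or left out, the last holds). The fingers move at their own pace and stop on an object; FORCE is the grip in N (left out, the last holds). Time passes only in rows, so rows that repeat a pose let the fingers close. It gives the time, the measured TCP pose, the force, the opening and the grip force at its end, in the units of the state.
- state(): the state, without advancing time (a new reading comes with each control period).
- snapshot(name): name is "side" or "top" or "wrist"; returns a dict with "image" (400x640x3 uint8, blue, green, red), "range_z" (400x640 float32, m along the optical axis (not along the pixel's ray), 0 where there is no reading), "camera_matrix" (3x3 intrinsics, pixels), "eye" and "attitude" of the camera in the world; the wrist camera has in their place "hand_eye" (4x4, takes a point from camera to tool coordinates, whose origin is the TCP and whose axes are the flange's). Camera axes: x right, y down, z forward; pixel columns grow to the right and rows downward; lengths in m; the calibration is good to about 2 mm. A picture is of the moment at which its call begins: read the wrist's pose just before it.
- close_job(): hands the job in; it is judged then, once.
Trained networks look in a picture, given as the dict that the camera call returned (one of the last four; its "shot" number tells which), for a name from the list of things; names that differ only in an ending like _2 or _b are one class to them, and where a whole thing is asked for, a point or a joint stands for the part that bears it (a point fixed in the world has none). Each returns a list of dicts, best first, with "confidence" (0 to 1); they miss things now and then, are a little off and sometimes report something else, mostly with a low value. They report only what shows in the picture. A call takes as long as a camera call.
- trace(label, picture): "pixels" (400x640 bool, what is visible of it).
- mark_of(label, picture): "position" ([x, y, z] in m, in the coordinates of the camera as it stood for that picture, good to about 4 mm: a listed point, or the origin of a listed thing).
The state is a dict: "t": time; "qpos": joint angles; "joint_velocities": joint speeds; "tau": joint torques, N m; "eef_pos": TCP position; "ee_rot": TCP orientation; "force": force on the tool from outside, world axes, zero at the start; "moment": the same for the moment, N m; "width": finger opening in m; "grasp_force": force on a finger pad.
Only numpy, scipy, OpenCV 4.12 (cv2) and the standard library are available. Lean on these libraries where they do the work, as an engineer would, in place of code of your own. Each camera call takes 0.05 s, during which the arm holds its last target. There are 200 camera calls.

## Working session

There is one attempt and no reset: what is moved stays moved. The work goes in short steps, Python scripts to look and compute and a shell command to move; the robot and the scene stay as the last step left them, time stands still between calls to the robot, and variables do not carry over. Pictures are saved under pics/ and viewed, at most 10 in all, crops included, and the job is handed in when it is done.

```bash
mkdir -p pics; cat > h.py <<'E'
import numpy as np, cv2
from scipy.spatial.transform import Rotation as R
from bench import state, snapshot, close_job, trace, mark_of
np.set_printoptions(precision=4,suppress=True)
def T(p,st=None):
    M=np.eye(4)
    if 'hand_eye' in p:
        M[:3,:3]=R.from_euler('xyz',st['ee_rot']).as_matrix() if len(np.ravel(st['ee_rot']))==3 else np.array(st['ee_rot'])
        M[:3,3]=st['eef_pos']; return M@np.array(p['hand_eye'])
    a=np.array(p['attitude']); M[:3,:3]=a if a.shape==(3,3) else R.from_euler('xyz',a).as_matrix()
    M[:3,3]=p['eye']; return M
def w(M,c): return M[:3,:3]@np.array(c)+M[:3,3]
def cloud(p,M,mask):
    K=np.array(p['camera_matrix']); z=p['range_z']; v,u=np.nonzero(mask&(z>0)); d=z[v,u]
    return np.c_[(u-K[0,2])*d/K[0,0],(v-K[1,2])*d/K[1,1],d]@M[:3,:3].T+M[:3,3]
E
python3 - <<'E'
from h import *
s=state();print(s)
for n in ['top','side']:
    p=snapshot(n);M=T(p)
    print(n,p['attitude'],p['eye'])
    cv2.imwrite(f'pics/{n}1.png',p['image'])
    for l in ['torch','torch_mid','torch_lens','mast_base','mast_head','button_face','cradle','spray_paint','pliers','spanner','tape_measure_1','screw_jar','drink_can']:
        r=mark_of(l,p)
        print(l,[(w(M,x['position']),round(x['confidence'],2)) for x in r[:2]])
E
```

```text
{'t': 0.0, 'qpos': array([ 1.1169,  0.3595,  1.5114,  0.    ,  1.2725, -0.1151]), 'joint_velocities': array([ 0.0003,  0.0004,  0.0005,  0.0011, -0.0019, -0.0005]), 'tau': array([ -0.0015, -52.7617, -27.8623,  -0.0002,   0.0129,   0.    ]), 'eef_pos': array([0.1991, 0.5653, 0.2305]), 'ee_rot': array([-3.1398, -0.0002,  2.8027]), 'force': array([-0.4704,  0.288 ,  0.1045]), 'moment': array([-0.0059, -0.0114,  0.0158]), 'grasp_force': 0.0, 'width': 0.08532693426986614}
top [-3.0661 -0.0106 -1.5466] [0.4087 0.0417 1.3295]
torch [(array([ 0.4827, -0.2247,  0.0047]), 0.64)]
torch_mid [(array([ 0.4786, -0.2256,  0.0191]), 0.86)]
torch_lens [(array([ 0.4774, -0.1449,  0.0218]), 0.8)]
mast_base [(array([0.4834, 0.0973, 0.002 ]), 0.61)]
mast_head [(array([0.4898, 0.0988, 0.13  ]), 0.97)]
button_face [(array([0.4681, 0.1026, 0.1335]), 0.82), (array([ 0.5106, -0.3899,  0.0012]), 0.5)]
cradle [(array([0.5266, 0.1933, 0.1033]), 0.79), (array([ 0.6616, -0.229 ,  0.0006]), 0.72)]
spray_paint [(array([ 0.6586, -0.229 ,  0.0011]), 0.71)]
pliers [(array([ 0.3343,  0.2534, -0.0031]), 0.74)]
spanner [(a
[... 392 characters left out ...]
.79), (array([ 0.4764, -0.1449,  0.0206]), 0.21)]
torch_mid [(array([ 0.4792, -0.227 ,  0.0226]), 0.89), (array([0.472 , 0.1088, 0.1287]), 0.43)]
torch_lens [(array([ 0.4762, -0.1472,  0.0169]), 0.67)]
mast_base [(array([ 0.4914,  0.0978, -0.0002]), 0.94)]
mast_head [(array([0.4874, 0.0952, 0.1263]), 0.96)]
button_face [(array([0.4689, 0.1096, 0.1295]), 0.58)]
cradle []
spray_paint [(array([ 0.6527, -0.2311, -0.0019]), 0.73)]
pliers [(array([ 0.3313,  0.2546, -0.0041]), 0.64)]
spanner [(array([ 0.4306,  0.3864, -0.0002]), 0.68), (array([0.4716, 0.1068, 0.1273]), 0.41)]
tape_measure_1 [(array([ 0.5105, -0.3892, -0.0016]), 0.71)]
screw_jar [(array([0.5134, 0.4819, 0.0009]), 0.57)]
drink_can []
```

View pics/top1.png

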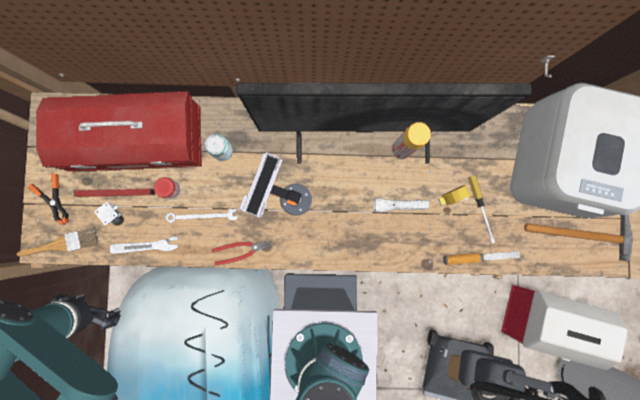

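```bash
python3 - <<'E'
from h import *
p=snapshot('top');M=T(p)
for l in ['torch','cradle','mast_head']:
    for x in trace(l,p)[:1]:
        m=x['pixels']; c=cloud(p,M,m); 
        if l=='mast_head': c=c[c[:,2]>.14]
        if l=='cradle': c=c[(c[:,2]>.09)&(c[:,2]<.125)]
        if l=='torch': c=c[(c[:,2]>.015)]
        r=cv2.minAreaRect(c[:,:2].astype(np.float32)*1000)
        print(l,x['confidence'],len(c),c.mean(0),np.percentile(c[:,2],[2,50,98]),r)
E
```

```text
torch 0.96 566 [ 0.4779 -0.2188  0.0356] [0.0225 0.0358 0.0462] ((478.0822448730469, -224.54299926757812), (39.6352653503418, 163.20407104492188), 2.8860344886779785)
cradle 0.89 1261 [0.5205 0.194  0.0988] [0.0919 0.097  0.1164] ((523.7676391601562, 194.10787963867188), (66.9134292602539, 179.54360961914062), 72.01759338378906)
mast_head 0.72 157 [0.4871 0.0994 0.1466] [0.1407 0.1466 0.1521] ((485.6939697265625, 99.42701721191406), (35.76175308227539, 38.795169830322266), 69.84318542480469)
```

The top view shows the torch at about (404,205) with its lens to the left (+y). The mast is at (296,198), button facing the robot, and the cradle runs from (250,210) to (272,158), so the mast's x axis has a yaw of about -20°. I'll move over the cradle first and look from close by.

```bash
python3 -m handwheel '[[[40,-40,20],[0,0,0]],[[80,-80,40],[0,0,0]],[[120,-120,60],[0,0,0]],[[160,-165,80],[0,0,0]],[[200,-210,90],[0,0,0]],[[235,-255,100],[0,0,0]],[[260,-300,100],[0,0,0]],[[280,-340,100],[0,0,0]],[[280,-340,100],[0,0,0]],[[280,-340,100],[0,0,0]]]' 1 40
cat > look.py <<'E'
from h import *
import sys
s=state();p=snapshot('wrist');M=T(p,s)
print('tcp',s['eef_pos'],s['ee_rot'],s['t'])
cv2.imwrite(f'pics/{sys.argv[1]}.png',p['image'])
for l in sys.argv[2:]:
    r=mark_of(l,p)
    print(l,[(w(M,x['position']),round(x['confidence'],2)) for x in r[:2]])
    for x in trace(l,p)[:1]:
        c=cloud(p,M,x['pixels'])
        lo,hi={'mast_head':(.14,.16),'cradle':(.09,.125),'torch':(.015,.3)}.get(l,(-1,1))
        c=c[(c[:,2]>lo)&(c[:,2]<hi)]
        if len(c)<20: continue
        h=np.histogram(c[:,2],8); print(' ',round(x['confidence'],2),len(c),c.mean(0),cv2.minAreaRect(c[:,:2].astype(np.float32)*1000)); print('  z',h[0],h[1])
E
python3 look.py w1 cradle mast_head button_face mast_base
```

```text
t: 2.85
eef_pos: [0.4792, 0.2261, 0.3313]
ee_rot: [3.141, -0.001, 2.802]
force: [-0.1, 0.4, 0.7]
width: 0.0856
grasp_force: 0.0
tcp [0.4792 0.2261 0.3313] [ 3.1413 -0.0006  2.8021] 2.85
cradle [(array([0.5221, 0.1915, 0.0928]), 0.66)]
  0.56 7023 [0.5174 0.1956 0.0993] ((523.3026733398438, 193.95741271972656), (66.41780853271484, 178.5958251953125), 71.19108581542969)
  z [2268 3504   61   58  142  335  475  180] [0.0934 0.0965 0.0996 0.1027 0.1058 0.1089 0.1119 0.115  0.1181]
mast_head [(array([0.4888, 0.0968, 0.129 ]), 0.64), (array([ 0.4804, -0.2213,  0.0218]), 0.3)]
  0.81 1060 [0.4861 0.1025 0.1466] ((485.6001281738281, 101.753662109375), (35.448951721191406, 37.306129455566406), 70.8988265991211)
  z [ 36  89  99  37 126 382 277  14] [0.1402 0.1415 0.1428 0.1442 0.1455 0.1468 0.1481 0.1495 0.1508]
button_face [(array([0.4691, 0.1036, 0.1282]), 0.58)]
  0.66 9533 [0.5111 0.1759 0.1042] ((542.696044921875, 175.21585083007812), (226.4147186279297, 217.73782348632812), 26.360424041748047)
  z [  67    0    0    5  553 6934  793 1181] [-0.0029  0.0163  0.0356  0.0548  0.074   0.0932  0.1124  0.1316  0.1508]
mast_base [(array([ 0.492 ,  0.0978, -0.0001]), 0.78)]
  0.61 11694 [0.5045 0.1636 0.089 ] ((531.3683471679688, 122.0008544921875), (202.85755920410156, 250.43667602539062), 67.45963287353516)
  z [1668  286   72  140  776 6806  754 1192] [-0.002   0.0171  0.0362  0.0553  0.0744  0.0935  0.1126  0.1317  0.1508]
```

View pics/w1.png

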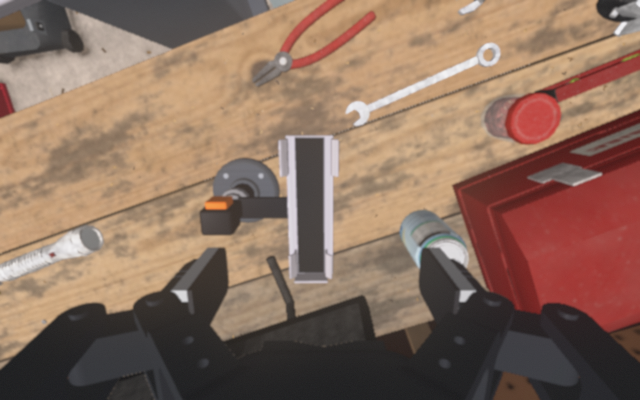

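The wrist view shows the cradle upright at (311,208), open end at the top, stop at (311,278), and the button at (218,203). That confirms a mast yaw of about -19°. Next I'll go over the torch.

```bash
python3 -m handwheel '[[[0,-55,0],[0,0,-0.15]],[[0,-110,0],[0,0,-0.3]],[[0,-165,0],[0,0,-0.45]],[[0,-220,0],[0,0,-0.6]],[[0,-275,-20],[0,0,-0.75]],[[0,-330,-40],[0,0,-0.9]],[[0,-385,-60],[0,0,-1.05]],[[0,-440,-80],[0,0,-1.187]],[[0,-467,-100],[0,0,-1.187]],[[0,-467,-100],[0,0,-1.187]]]'
python3 look.py w2 torch torch_mid torch_lens
```

```text
t: 4.55
eef_pos: [0.4785, -0.2424, 0.2297]
ee_rot: [-3.139, -0.002, 1.613]
force: [-1.2, 0.6, -0.4]
width: 0.0856
grasp_force: 0.0
tcp [ 0.4785 -0.2424  0.2297] [-3.139  -0.0016  1.6131] 4.55
torch [(array([ 0.4799, -0.226 ,  0.0035]), 0.88)]
  0.86 4705 [ 0.479  -0.213   0.0362] ((479.7351379394531, -224.29150390625), (42.12162780761719, 162.12599182128906), 2.3269762992858887)
  z [  44  160  333  624 1556  975  600  413] [0.0203 0.0236 0.0269 0.0302 0.0335 0.0368 0.0401 0.0434 0.0467]
torch_mid [(array([ 0.4808, -0.2241,  0.0214]), 0.84)]
  0.63 4687 [ 0.4788 -0.2127  0.0359] ((478.52069091796875, -230.84909057617188), (44.657188415527344, 174.86932373046875), 2.494050979614258)
  z [   1    0   46    0    0  317 2785 1538] [-0.025  -0.016  -0.0071  0.0019  0.0109  0.0198  0.0288  0.0378  0.0467]
torch_lens [(array([ 0.4732, -0.1445,  0.0192]), 0.67)]
  0.77 4733 [ 0.479  -0.2125  0.0349] ((455.04638671875, -227.18177795410156), (179.75477600097656, 88.06936645507812), 88.7923355102539)
  z [   4    0    0    0    0    0    0 4729] [-0.9049 -0.7859 -0.667  -0.548  -0.4291 -0.3101 -0.1912 -0.0722  0.0467]
```

View pics/w2.png

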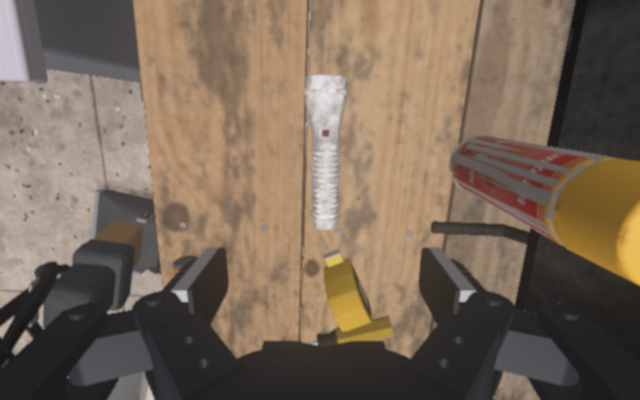

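The torch stands upright at (325,150), lens at the top, well centred between the fingers. Origin is about (0.480, -0.225), and the alignment matches. I'll descend and grasp.

```bash
python3 -m handwheel '[[[2,2,-50],[0,0,0]],[[2,2,-100],[0,0,0]],[[2,2,-150],[0,0,0]],[[2,2,-190],[0,0,0]],[[2,2,-210],[0,0,0]],[[2,2,-222],[0,0,0]],[[2,2,-222],[0,0,0]],[[2,2,-222],[0,0,0]]]' && python3 -m handwheel '[[[0,0,0],[0,0,0]],[[0,0,0],[0,0,0]],[[0,0,0],[0,0,0]],[[0,0,0],[0,0,0]],[[0,0,0],[0,0,0]],[[0,0,0],[0,0,0]],[[0,0,0],[0,0,0]],[[0,0,0],[0,0,0]]]' 0 50
```

```text
t: 5.9
eef_pos: [0.4822, -0.2395, 0.0103]
ee_rot: [3.14, 0.001, 1.616]
force: [-0.5, -0.4, 0.4]
width: 0.0855
grasp_force: 0.0
t: 6.9
eef_pos: [0.4814, -0.2392, 0.0096]
ee_rot: [3.142, 0.0, 1.616]
force: [-2.1, 0.3, 6.1]
width: 0.0265
grasp_force: 48.9
```

```bash
python3 -m handwheel '[[[0,0,20],[0,0,0]],[[0,0,60],[0,0,0]],[[0,0,110],[0,0,0]],[[0,0,160],[0,0,0]],[[0,0,200],[0,0,0]],[[0,0,220],[0,0,0]]]' && python3 -m handwheel '[[[0,50,0],[0,0,0.14]],[[5,100,0],[0,0,0.28]],[[10,150,0],[0,0,0.42]],[[15,200,0],[0,0,0.56]],[[20,250,0],[0,0,0.7]],[[25,300,0],[0,0,0.84]],[[35,350,0],[0,0,0.98]],[[45,400,0],[0,0,1.12]],[[56,428,0],[0,0,1.197]],[[56,428,0],[0,0,1.197]]]' && python3 look.py w3 torch torch_mid torch_lens cradle
```

```text
t: 7.65
eef_pos: [0.4821, -0.2396, 0.2316]
ee_rot: [3.139, 0.002, 1.616]
force: [-0.2, -0.3, -1.3]
width: 0.026
grasp_force: 49.8
t: 8.9
eef_pos: [0.5376, 0.1909, 0.2286]
ee_rot: [3.141, -0.0, 2.816]
force: [-0.4, -0.2, -1.5]
width: 0.0263
grasp_force: 49.9
tcp [0.5376 0.1909 0.2286] [ 3.1414 -0.0004  2.8159] 8.9
torch [(array([0.5223, 0.192 , 0.2206]), 0.66)]
  0.85 27654 [0.4921 0.2063 0.2565] ((574.2183227539062, 169.74606323242188), (45.11088180541992, 278.3283386230469), 67.72997283935547)
  z [    3     0     5     0     0     0     0 27646] [0.0215 0.052  0.0825 0.113  0.1435 0.1739 0.2044 0.2349 0.2654]
torch_mid [(array([0.5232, 0.1965, 0.2387]), 0.62)]
  0.79 27870 [0.4921 0.2063 0.2554] ((544.6947021484375, 193.80215454101562), (122.41358947753906, 343.8584899902344), 72.99533081054688)
  z [  110     0    14     0     0     0 27728    18] [-0.0021  0.036   0.0741  0.1122  0.1503  0.1884  0.2265  0.2646  0.3027]
torch_lens [(array([0.4406, 0.2221, 0.2385]), 0.72)]
  0.55 27594 [0.4921 0.2063 0.2565] ((567.0300903320312, 181.8299560546875), (123.1756591796875, 296.33343505859375), 71.46299743652344)
  z [    7     0     1     0     0     0 27553    33] [-0.0005  0.0374  0.0752  0.1131  0.1509  0.1888  0.2266  0.2644  0.3023]
cradle [(array([0.4422, 0.22  , 0.2394]), 0.54), (array([0.4891, 0.101 , 0.1315]), 0.16)]
```

View pics/w3.png

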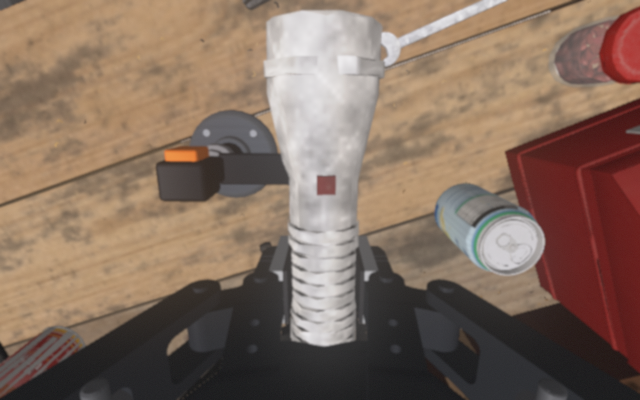

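The torch is held level with the lens at the top (325,15) and lines up with the cradle hidden below it. I'll measure its lengthwise and lateral position from the depth image.

```bash
cat > t.py <<'E'
from h import *
a=np.deg2rad(-19);X=np.array([np.cos(a),np.sin(a)]);Y=np.array([-X[1],X[0]]);O=np.array([.5233,.194])
for n in ['wrist','top']:
    s=state();p=snapshot(n);M=T(p,s)
    c=cloud(p,M,trace('torch',p)[0]['pixels']); c=c[(c[:,2]>.225)&(c[:,2]<.28)]
    u=(c[:,:2]-O)@X*1000;v=(c[:,:2]-O)@Y*1000
    print(n,len(c),'u',np.percentile(u,[.2,1,50,99.8]),s['eef_pos'])
    for lo in range(-90,80,20):
        k=(u>lo)&(u<lo+20)
        if k.sum()>15: print(lo,k.sum(),'v',np.percentile(v[k],[1,50,99]),'z',np.percentile(c[k,2],[50,98])*1000)
E
python3 t.py
```

```text
wrist 27736 u [-81.3009 -80.6103 -42.013   46.2476] [0.5373 0.1882 0.2294]
-90 4461 v [-20.113  -0.785  18.492] z [261.6013 264.5635]
-70 7188 v [-20.859   -1.0464  19.3489] z [261.3868 264.5705]
-50 4857 v [-18.5295  -1.0265  15.7166] z [257.702  261.9166]
-30 3372 v [-14.8311  -0.6368  12.6637] z [255.0193 260.3252]
-10 3146 v [-14.8904  -0.9352  13.2518] z [255.4033 257.8356]
10 2753 v [-13.9209  -0.8973  12.363 ] z [255.587  257.8443]
30 1959 v [-15.3644  -0.8684  13.5533] z [254.95   257.4895]
top 397 u [-80.8424 -80.1847 -51.7456 -11.224 ] [0.5374 0.1884 0.2294]
-90 75 v [-22.001   -4.3555  17.8546] z [260.2525 266.3156]
-70 134 v [-22.4784  -4.9325  17.613 ] z [260.2114 266.6538]
-50 112 v [-20.2486  -4.9422  14.4494] z [256.3636 263.8499]
-30 76 v [-15.575   -4.6001  12.4311] z [254.3246 261.1359]
```

```bash
python3 -m handwheel '[[[0,1,-40],[0,0,0]],[[0,1,-75],[0,0,0]],[[0,1,-95],[0,0,0]],[[0,1,-108],[0,0,0]],[[0,1,-116],[0,0,0]],[[0,1,-116],[0,0,0]],[[0,1,-116],[0,0,0]]]' && python3 -m handwheel '[[[0,0,-2],[0,0,0]],[[0,0,-4],[0,0,0]],[[0,0,-4],[0,0,0]]]'
```

```text
t: 10.42
eef_pos: [0.538, 0.19, 0.114]
ee_rot: [3.141, 0.001, 2.813]
force: [0.2, 0.2, -1.5]
width: 0.027
grasp_force: 49.9
t: 10.8
eef_pos: [0.5373, 0.1898, 0.1092]
ee_rot: [-3.141, -0.0, 2.813]
force: [-0.6, 0.3, -1.9]
width: 0.027
grasp_force: 49.9
```

```bash
python3 -m handwheel '[[[0,0,-1.5],[0,0,0]],[[0,0,-2.5],[0,0,0]],[[0,0,-2.5],[0,0,0]]]'; python3 look.py w4 torch_lens torch_mid
```

```text
t: 11.18
eef_pos: [0.5375, 0.1899, 0.1068]
ee_rot: [-3.142, 0.0, 2.813]
force: [0.1, -0.2, -1.1]
width: 0.0265
grasp_force: 49.9
tcp [0.5375 0.1899 0.1068] [-3.1415  0.0001  2.8128] 11.175
torch_lens [(array([0.4407, 0.2188, 0.1202]), 0.63)]
  0.8 27871 [0.492  0.2055 0.1348] ((494.90594482421875, 202.88523864746094), (46.69588851928711, 177.0418243408203), 65.94806671142578)
  z [    2     0     0     0    62 16846 10950    11] [0.0007 0.0233 0.0458 0.0684 0.0909 0.1135 0.136  0.1586 0.1811]
torch_mid [(array([0.5237, 0.1933, 0.1151]), 0.75)]
```

View pics/w4.png

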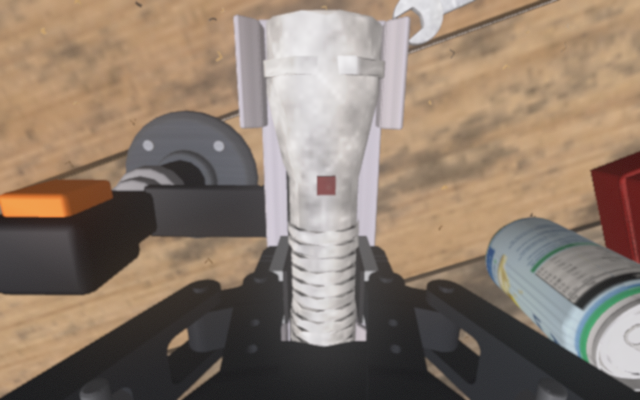

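The torch is centred between the front walls (250–395, rows 20–125) with its lens at the open end. I'll lower it the last 2 mm and let go.

```bash
python3 -m handwheel '[[[0,0,-1],[0,0,0]],[[0,0,-2],[0,0,0]],[[0,0,-2],[0,0,0]]]' && python3 -m handwheel '[[[0,0,0],[0,0,0]],[[0,0,0],[0,0,0]],[[0,0,0],[0,0,0]],[[0,0,0],[0,0,0]]]' 0.65 50 && python3 -m handwheel '[[[0,0,10],[0,0,0]],[[0,0,40],[0,0,0]],[[0,0,80],[0,0,0]],[[0,0,120],[0,0,0]],[[0,0,150],[0,0,0]],[[0,0,150],[0,0,0]]]' 0.65 && python3 look.py w5 torch_lens torch_mid mast_head button_face
```

```text
t: 11.8
eef_pos: [0.5379, 0.1901, 0.1061]
ee_rot: [3.141, 0.001, 2.813]
force: [-3.0, -0.7, 10.1]
width: 0.0267
grasp_force: 51.2
t: 12.3
eef_pos: [0.5373, 0.1898, 0.1046]
ee_rot: [-3.141, -0.0, 2.813]
force: [0.1, -0.3, 0.3]
width: 0.0557
grasp_force: 0.0
t: 13.05
eef_pos: [0.5393, 0.1903, 0.2583]
ee_rot: [3.138, 0.006, 2.813]
force: [0.1, -0.5, -0.1]
width: 0.0554
grasp_force: 0.0
tcp [0.5393 0.1903 0.2583] [3.1383 0.0055 2.8129] 13.05
torch_lens [(array([0.4391, 0.2191, 0.1169]), 0.87), (array([0.4908, 0.0942, 0.1297]), 0.66)]
  0.57 7267 [0.5103 0.1984 0.1326] ((523.311279296875, 190.7205810546875), (46.40028762817383, 176.3494415283203), 68.12770080566406)
  z [ 119    0    2   30  353 1518 3617 1628] [0.0942 0.1003 0.1064 0.1125 0.1186 0.1248 0.1309 0.137  0.1431]
torch_mid [(array([0.5213, 0.1963, 0.1176]), 0.64), (array([ 0.4916,  0.0967, -0.0035]), 0.53)]
  0.61 7215 [0.5098 0.1983 0.1329] ((525.7402954101562, 192.54725646972656), (48.54353332519531, 168.7215576171875), 71.13235473632812)
  z [  65    1    0   19  369 1537 3603 1621] [0.0944 0.1005 0.1065 0.1126 0.1187 0.1248 0.1309 0.137  0.1431]
mast_head []
  0.77 1975 [0.4866 0.1025 0.1465] ((463.341064453125, 148.14297485351562), (44.80437088012695, 151.5986785888672), 27.552745819091797)
  z [ 42 118 191  97 136 520 752 119] [0.14   0.1413 0.1425 0.1438 0.145  0.1463 0.1475 0.1488 0.15  ]
button_face [(array([0.4659, 0.1047, 0.1307]), 0.67)]
  0.56 9656 [0.5065 0.1615 0.109 ] ((517.4155883789062, 119.73011779785156), (228.9664764404297, 253.50074768066406), 67.32810974121094)
  z [ 171   27    0    1   13 5139 2086 2219] [-0.0161  0.0047  0.0254  0.0462  0.0669  0.0877  0.1085  0.1292  0.15  ]
```

View pics/w5.png

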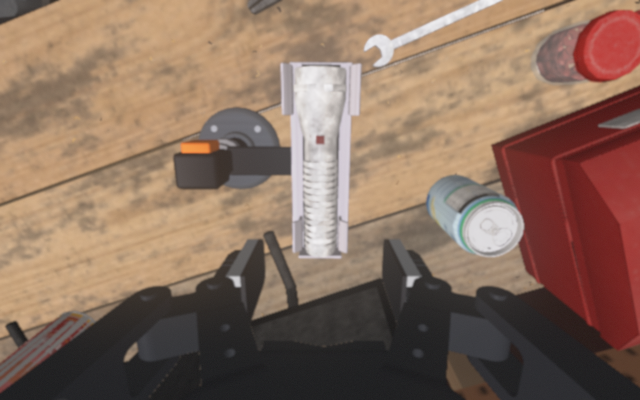

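The torch is lying in its cradle and the fingers are clear of it. Next I'll go over the head with the fingers closing along the mast's x axis.

```bash
python3 -m handwheel '[[[-5,-10,0],[0,0,-0.17]],[[-10,-20,0],[0,0,-0.34]],[[-15,-30,0],[0,0,-0.51]],[[-20,-40,0],[0,0,-0.68]],[[-25,-50,0],[0,0,-0.85]],[[-30,-60,0],[0,0,-1.02]],[[-35,-70,0],[0,0,-1.19]],[[-42,-80,0],[0,0,-1.36]],[[-49,-90,0],[0,0,-1.53]],[[-49,-90,0],[0,0,-1.573]]]' 1 && python3 -m handwheel '[[[0,0,0],[0,0,0]],[[0,0,0],[0,0,0]]]' && python3 look.py w6 mast_head button_face && python3 - <<'E'
from h import *
a=np.deg2rad(-19);X=np.array([np.cos(a),np.sin(a)]);Y=np.array([-X[1],X[0]])
s=state();p=snapshot('wrist');M=T(p,s);c=cloud(p,M,np.ones((400,640),bool))
k=(c[:,2]>.135)&(c[:,2]<.153)&(np.hypot(c[:,0]-.488,c[:,1]-.1)<.035);c=c[k]
u=(c[:,:2]-s['eef_pos'][:2])@X*1000;v=(c[:,:2]-s['eef_pos'][:2])@Y*1000
t=c[:,2]>.1455
for n,d in (('u',u),('v',v)): print(n,np.percentile(d,[.5,2,50,98,99.5]),'top',np.percentile(d[t],[.5,2,50,98,99.5]))
E
```

```text
t: 14.75
eef_pos: [0.4877, 0.0992, 0.2544]
ee_rot: [-3.141, 0.001, 1.236]
force: [0.3, 0.5, -0.4]
width: 0.0856
grasp_force: 0.0
t: 15.0
eef_pos: [0.4885, 0.0999, 0.2546]
ee_rot: [-3.141, 0.0, 1.241]
force: [0.9, -0.4, -0.7]
width: 0.0854
grasp_force: 0.0
tcp [0.4885 0.0999 0.2546] [-3.1414  0.      1.2408] 15.0
mast_head [(array([0.4873, 0.0988, 0.1303]), 0.95)]
  0.79 1831 [0.4874 0.1013 0.1466] ((486.2146911621094, 100.89765167236328), (35.37715148925781, 39.039005279541016), 72.0303955078125)
  z [ 35 112 164  71 121 543 697  88] [0.1401 0.1413 0.1426 0.1438 0.1451 0.1463 0.1476 0.1488 0.1501]
button_face [(array([0.4662, 0.1035, 0.1297]), 0.74)]
  0.71 10158 [0.5148 0.1632 0.1089] ((521.2164306640625, 184.68775939941406), (240.55584716796875, 182.4226531982422), 23.77915382385254)
  z [  47    5    0    0    9 5890 2261 1946] [-0.0127  0.0077  0.028   0.0483  0.0687  0.089   0.1094  0.1297  0.1501]
u [-21.6952 -20.7365  -1.1039  15.9364  16.9975] top [-12.5879 -12.3664   1.2989  14.885   15.2061]
v [-17.0448 -16.1464   1.7368  17.4676  17.6399] top [-17.0466 -16.4729   0.5687  16.3169  17.045 ]
```

View pics/w6.png

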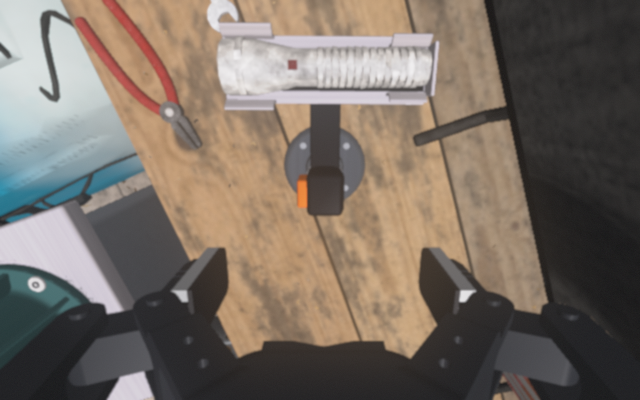

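The head is centred under the gripper, with its top centre at u = +1 mm and v = 0 and the button at (303,192). I'll descend and squeeze.

```bash
python3 -m handwheel '[[[0,0,-45],[0,0,0]],[[0,0,-85],[0,0,0]],[[0,0,-115],[0,0,0]],[[0,0,-135],[0,0,0]],[[0,0,-145],[0,0,0]],[[0,0,-145],[0,0,0]],[[0,0,-145],[0,0,0]]]' 1 && python3 -m handwheel '[[[0,0,0],[0,0,0]],[[0,0,0],[0,0,0]],[[0,0,0],[0,0,0]],[[0,0,0],[0,0,0]],[[0,0,0],[0,0,0]],[[0,0,0],[0,0,0]],[[0,0,0],[0,0,0]]]' 0 60
```

```text
t: 16.18
eef_pos: [0.4892, 0.0999, 0.1106]
ee_rot: [3.14, -0.001, 1.24]
force: [0.5, 0.8, -0.4]
width: 0.0854
grasp_force: 0.0
t: 17.05
eef_pos: [0.4885, 0.0998, 0.1103]
ee_rot: [3.141, -0.0, 1.239]
force: [-0.7, -0.4, 5.7]
width: 0.0309
grasp_force: 61.5
```

Button is in (opening 31 mm, 61 N). Now I'll pull up slowly.

```bash
python3 -m handwheel '[[[0,0,3],[0,0,0]],[[0,0,8],[0,0,0]],[[0,0,14],[0,0,0]],[[0,0,20],[0,0,0]],[[0,0,26],[0,0,0]],[[0,0,32],[0,0,0]],[[0,0,38],[0,0,0]],[[0,0,42],[0,0,0]],[[0,0,42],[0,0,0]]]' && python3 -m handwheel '[[[0,0,4],[0,0,0]],[[0,0,8],[0,0,0]],[[0,0,12],[0,0,0]],[[0,0,16],[0,0,0]],[[0,0,20],[0,0,0]],[[0,0,24],[0,0,0]],[[0,0,24],[0,0,0]]]'
```

```text
t: 18.18
eef_pos: [0.4884, 0.0998, 0.1521]
ee_rot: [3.142, -0.0, 1.24]
force: [2.0, -0.7, -2.9]
width: 0.0308
grasp_force: 60.6
t: 19.05
eef_pos: [0.4884, 0.0999, 0.1763]
ee_rot: [3.142, -0.0, 1.24]
force: [0.5, -0.5, -3.0]
width: 0.0308
grasp_force: 61.0
```

```bash
python3 -m handwheel '[[[0,0,4],[0,0,0]],[[0,0,8],[0,0,0]],[[0,0,12],[0,0,0]],[[0,0,16],[0,0,0]],[[0,0,20],[0,0,0]],[[0,0,24],[0,0,0]],[[0,0,24],[0,0,0]]]' && python3 -m handwheel '[[[0,0,1],[0,0,0]],[[0,0,2],[0,0,0]],[[0,0,3],[0,0,0]],[[0,0,4],[0,0,0]],[[0,0,4],[0,0,0]]]'; python3 - <<'E'
from h import *
s=state();print(s['eef_pos'],s['force'])
for n in ['side','top']:
    p=snapshot(n);M=T(p);cv2.imwrite(f'pics/{n}2.png',p['image'])
    for l in ['mast_head','torch_mid','torch_lens','cradle']: print(n,l,[(w(M,x['position']),round(x['confidence'],2)) for x in mark_of(l,p)[:2]])
E
```

```text
t: 19.92
eef_pos: [0.4884, 0.0999, 0.2004]
ee_rot: [3.141, -0.0, 1.24]
force: [0.0, -0.3, -3.2]
width: 0.0312
grasp_force: 61.1
t: 20.55
eef_pos: [0.4883, 0.0999, 0.2038]
ee_rot: [-3.141, 0.0, 1.24]
force: [0.2, 0.4, -8.9]
width: 0.0309
grasp_force: 60.5
[0.4883 0.0999 0.2038] [ 0.2001  0.4272 -8.8594]
side mast_head [(array([0.4876, 0.0932, 0.2201]), 0.57)]
side torch_mid [(array([0.5224, 0.1948, 0.2119]), 0.46)]
side torch_lens [(array([0.4467, 0.214 , 0.2074]), 0.59)]
side cradle [(array([0.5195, 0.192 , 0.1893]), 0.62), (array([ 0.5078, -0.3889, -0.0009]), 0.25)]
top mast_head []
top torch_mid []
top torch_lens [(array([0.4477, 0.2206, 0.2065]), 0.44)]
top cradle []
```

View pics/side2.png

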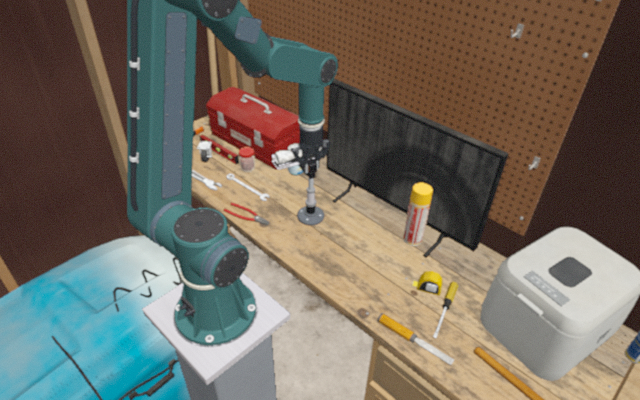

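The side view shows the mast extended at (311,180) with the torch still in the cradle at (290,157). I'll keep going up to the hard stop.

```bash
python3 -m handwheel '[[[0,0,0.5],[0,0,0]],[[0,0,1],[0,0,0]],[[0,0,1],[0,0,0]]]' && python3 -m handwheel '[[[0,0,0.5],[0,0,0]],[[0,0,1],[0,0,0]],[[0,0,1],[0,0,0]]]'  && python3 -m handwheel '[[[0,0,0.5],[0,0,0]],[[0,0,1],[0,0,0]],[[0,0,1],[0,0,0]]]'
```

```text
t: 21.42
eef_pos: [0.4883, 0.0999, 0.2047]
ee_rot: [-3.141, 0.0, 1.24]
force: [1.2, -0.2, -9.3]
width: 0.0308
grasp_force: 60.4
t: 21.8
eef_pos: [0.4883, 0.0998, 0.2055]
ee_rot: [-3.141, 0.0, 1.24]
force: [2.4, -0.4, -12.1]
width: 0.0306
grasp_force: 60.7
t: 22.18
eef_pos: [0.488, 0.0998, 0.2057]
ee_rot: [-3.14, 0.0, 1.24]
force: [5.2, -0.3, -25.8]
width: 0.0312
grasp_force: 61.4
```

This is a hard stop: a rise of 95.4 mm and the force climbing to 26 N. I'll ease off 0.4 mm, hold, and check the torch.

```bash
python3 -m handwheel '[[[0,0,-0.4],[0,0,0]],[[0,0,-0.4],[0,0,0]],[[0,0,-0.4],[0,0,0]],[[0,0,-0.4],[0,0,0]]]' 0 75; python3 look.py w7 torch_lens torch_mid mast_head cradle
```

```text
t: 22.68
eef_pos: [0.488, 0.0999, 0.2058]
ee_rot: [-3.141, 0.0, 1.24]
force: [5.2, -1.2, -25.5]
width: 0.0306
grasp_force: 78.8
tcp [0.488  0.0999 0.2058] [-3.1406  0.0003  1.2398] 22.675
torch_lens [(array([0.4412, 0.2201, 0.2116]), 0.65)]
  0.74 32802 [0.5143 0.1882 0.2272] ((486.2700500488281, 220.83143615722656), (76.58583068847656, 415.33343505859375), 66.66294860839844)
  z [   32     0     0    35     0     0   187 32548] [-0.0019  0.0281  0.0582  0.0883  0.1184  0.1484  0.1785  0.2086  0.2386]
torch_mid [(array([0.522 , 0.1939, 0.2129]), 0.95)]
  0.56 32689 [0.5142 0.1883 0.2275] ((488.103759765625, 218.44822692871094), (72.21236419677734, 417.4452819824219), 67.62528228759766)
  z [   19     0     0    13     0     0   131 32526] [-0.0019  0.0282  0.0583  0.0883  0.1184  0.1484  0.1785  0.2086  0.2386]
mast_head [(array([0.4865, 0.102 , 0.2271]), 0.94)]
cradle []
```

View pics/w7.png

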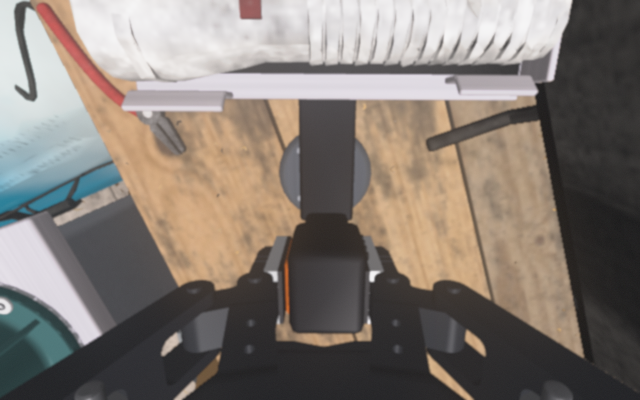

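The head is gripped at (325,280) with the button in, and the torch lies in its cradle at the top of the picture, 95 mm higher than before. I'll hand in.

```bash
python3 -c "from bench import close_job; print(close_job())"
```

```text
the job is handed in; nothing more can be done
None
```

I handed the job in at about 23 s: the torch is lying in the cradle (lens at the open end), the mast is pulled up to its second stop (95 mm rise, pull reached about 26 N there), and the arm is still holding the head with the button squeezed in.

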